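# Read the empty refill tins and drop them in the return basket

## Task

Switch the pantry reader on, then hold each refill tin on the counter up to its lens, tallest tin first and shortest last: show the front with the white plate, a quarter turn anticlockwise (from above) for the side, another quarter turn for the back. Drop every tin you have read into the wire basket so that it stands upright there, leave the reader switched off, and do not disturb the other things on the counter.

Things in the scene. Friction and masses are not known exactly. Their poses are not given: they have to be found in the camera images.
- tall_tin: closed square metal refill tin 72 x 72 mm with a beech lid, 110 mm tall to the top of the lid; on the lid stands a square grip 22 x 22 mm (sides along x and y), 26 mm tall, to be pinched from above. Origin: on the centre line, 45 mm above the underside, z up. Front (-x): white enamel plate, over it a lid tongue (30 mm wide) sticks out 9 mm. 0.15 to 0.32 kg
- tall_tin_front (a point): centre of the front (-x face, with plate and tongue) of the tall tin, on the surface, 55 mm above its underside; axes as the tin's
- tall_tin_side (a point): centre of the side that comes next when the tin is turned anticlockwise from above (+y face) of the tall tin, on the surface, 55 mm above its underside; axes as the tin's
- tall_tin_back (a point): centre of the back (+x face) of the tall tin, on the surface, 55 mm above its underside; axes as the tin's
- middle_tin: closed square metal refill tin 72 x 72 mm with a beech lid, 88 mm tall to the top of the lid; on the lid stands a square grip 22 x 22 mm (sides along x and y), 26 mm tall, to be pinched from above. Origin: on the centre line, 45 mm above the underside, z up. Front (-x): white enamel plate, over it a lid tongue (30 mm wide) sticks out 9 mm. 0.15 to 0.32 kg
- middle_tin_front (a point): centre of the front (-x face, with plate and tongue) of the middle tin, on the surface, 44 mm above its underside; axes as the tin's
- middle_tin_side (a point): centre of the side that comes next when the tin is turned anticlockwise from above (+y face) of the middle tin, on the surface, 44 mm above its underside; axes as the tin's
- middle_tin_back (a point): centre of the back (+x face) of the middle tin, on the surface, 44 mm above its underside; axes as the tin's
- short_tin: closed square metal refill tin 72 x 72 mm with a beech lid, 66 mm tall to the top of the lid; on the lid stands a square grip 22 x 22 mm (sides along x and y), 26 mm tall, to be pinched from above. Origin: on the centre line, 45 mm above the underside, z up. Front (-x): white enamel plate, over it a lid tongue (30 mm wide) sticks out 9 mm. 0.15 to 0.32 kg
- short_tin_front (a point): centre of the front (-x face, with plate and tongue) of the short tin, on the surface, 33 mm above its underside; axes as the tin's
- short_tin_side (a point): centre of the side that comes next when the tin is turned anticlockwise from above (+y face) of the short tin, on the surface, 33 mm above its underside; axes as the tin's
- short_tin_back (a point): centre of the back (+x face) of the short tin, on the surface, 33 mm above its underside; axes as the tin's
- basket: open wire basket fixed to the counter, 126 x 286 mm outside (long along its y), 70 mm tall, walls 3 mm, floor 4 mm thick; inside 120 x 280 mm: room for three tins in a row along y. Origin: centre of the underside, z up
- reader: white pantry reader fixed to the counter: pillar 70 (x) x 76 (y) mm, 150 mm tall, with a round black lens in its front (-x) face, 100 mm above the counter. Origin: centre of the pillar's underside, z up. A toggle switch stands on its foot at the lens's right hand (reader x -50, y -110 mm)
- focus (a point): reading point of the reader, in the air 40 mm straight in front of the lens, 100 mm above the counter; axes as the reader's
- switch (a joint): toggle of the reader's switch: 0 rad = off, leaning 0.5 rad from upright to the reader's front (-x); 1.0 rad = on, leaning as far to +x. Moves in the reader's x-z plane, stays where it is left
- sugar_pot: white closed sugar pot, 92 mm across, 98 mm tall; bystander, leave alone. Origin: centre of the underside
- tin_box: copper-coloured lidded tin box 94 x 144 x 64 mm; bystander, leave alone. Origin: centre of the underside
- tumbler: squat glass tumbler, 76 mm across, 75 mm tall; bystander, leave alone. Origin: centre of the underside
- mug: terracotta mug, 80 mm across, 90 mm tall, handle at +y; bystander, leave alone. Origin: centre of the underside
- oil_bottle: green oil bottle, 68 mm across, 140 mm tall; bystander, leave alone. Origin: centre of the underside
- switch_tip (a point): centre of the black ball (26 mm across) at the top of the 10 mm thick toggle, 80 mm from its pivot, which lies 28 mm above the counter: 98 mm high at either end of its swing, 108 mm half-way

How it is judged:
By the outcome, as a careful person would: the job done as asked, in the order asked, and still so for the second after the job is handed in, with the robot touching nothing.
Of tall_tin, middle_tin, short_tin only 2 to 3 are there at a start; the rules pass over those that are not, and their reading is None.
At some moment in a run one of tall_tin, middle_tin, short_tin may be knocked a few centimetres aside while the robot is not near it.
It also fails if it takes over 210 s, if anything falls off the work surface, if the arm or the gripper's body presses on something with over 40 N, if the wrist force passes 120 N, or if a joint passes its speed limit or range.

## Robot

A 6-joint arm with a two-finger parallel gripper is mounted at the origin on the work surface. World frame = base frame: x ahead of the robot, y to its left, z up, the work surface at z = 0. Lengths are in m, angles in rad, forces in N, time in s.
With the tool pointing down it reaches from about 0.25 to 0.775 m from the base axis. Payload 4 kg.
Tool frame: the origin (TCP) lies on the centre line of the jaws, within the pads' length; the fingertips stand robot.tips_ahead ahead of it and the grasp point (between the pads) lies 8 mm behind it (robot.tips_ahead is the distance from the TCP to the fingertips, in m); z points along the fingers, y is the line along which they close (so a half turn about z gives the same grasp; the last joint's range is limited). The gripper opens to 94 mm and grips with 3 to 60 N. Pads are 16 mm wide; open, the fingers measure 119 mm over their backs; the gripper's body (75 mm by 177 mm) begins 78 mm behind the grasp point.
Start: joints at [1.091, 0.087, 1.371, -0, 1.684, -0.103], TCP at [0.202, 0.511, 0.217] pointing down, gripper open.
Joint ranges: [-3.1, 3.1], [-0.76, 2.03], [0.27, 2.55], [-1.08, 4.22], [0.17, 2.65], [-2.57, 2.57]. Speed limits (rad/s): [2.79, 2.79, 3.14, 3.14, 3.14, 3.14].

## Interface

Orientations are given as [roll, pitch, yaw] about the fixed x, y, z axes, in that order (R = Rz(yaw) Ry(pitch) Rx(roll)).
In Python, from bench import robot, snapshot, close_job, spotter gives the robot as it stands. The module is installed in compiled form; this text tells all that it offers.
- The arm moves only by the tool servo_tool, never from a script. Its argument "commands" is one flat list of numbers, 7 for each row, row after row: the shift along the tool's x, y, z in m, then the turn, a rotation vector about the tool's x, y, z in degrees, then the finger opening in m, from 0 to 0.094. In form: [x, y, z, ax, ay, az, grip, x, y, z, ax, ay, az, grip, ...]. A call has 1 to 10 rows; each row is the pose to reach, as a shift and turn from the pose commanded when the call began, along the tool's axes at that moment; what a row does not reach only later rows make up. A row lasts 1/8 s, in which the tool goes at most 62.5 mm and 10.7 degrees, less where a joint would pass 70% of its speed; a pose out of reach is approached as far as the arm can. A call with a gripper value outside its range is refused whole. The fingers move at their own pace and stop on an object; the grip force is fixed at half the most. Time passes only in rows, so rows that repeat a pose let the fingers close. It gives the time, the measured TCP pose, the force, the opening and the grip force at its end, in the units of the state.
- robot.get_obs(): the state, without advancing time (a new reading comes with each control period).
- snapshot(name): name is "side" or "top" or "wrist"; returns a dict with "img" (480x640x3 uint8, blue, green, red), "camera_matrix" (3x3 intrinsics, pixels), "extrinsics" (4x4, takes a point from camera to world coordinates); the wrist camera has in their place "hand_eye" (4x4, takes a point from camera to tool coordinates, whose origin is the TCP and whose axes are the flange's). Camera axes: x right, y down, z forward; pixel columns grow to the right and rows downward; lengths in m; the calibration is good to about 2 mm. A picture is of the moment at which its call begins: read the wrist's pose just before it. There is no depth.
- close_job(): hands the job in; it is judged then, once.
Trained networks look in a picture, given as the dict that the camera call returned (one of the last four; its "shot" number tells which), for a name from the list of things; names that differ only in an ending like _2 or _b are one class to them, and where a whole thing is asked for, a point or a joint stands for the part that bears it (a point fixed in the world has none). Each returns a list of dicts, best first, with "conf" (0 to 1); they miss things now and then, are a little off and sometimes report something else, mostly with a low value. They report only what shows in the picture. A call takes as long as a camera call.
- spotter.trace(name, picture): "region" (480x640 bool, what is visible of it) and "box" ([left, top, width, height] in pixels, round what is visible of it).
The state is a dict: "time": time; "joint_positions": joint angles; "qvel": joint speeds; "joint_torque": joint torques, N m; "tool_pos": TCP position; "ee_rot": TCP orientation; "wrist_force": force on the tool from outside, world axes, zero at the start; "wrist_torque": the same for the moment, N m; "width": finger opening in m; "finger_force": force on a finger pad.
Only numpy, scipy, OpenCV 4.12 (cv2) and the standard library are available. Lean on these libraries where they do the work, as an engineer would, in place of code of your own. Each camera call takes 0.05 s, during which the arm holds its last target. There are 200 camera calls.

## Working session

There is one attempt and no reset: what is moved stays moved. The work goes in short steps, Python scripts to look and compute and a tool call to move; the robot and the scene stay as the last step left them, time stands still between calls to the robot, and variables do not carry over. Pictures are saved under pics/ and viewed, at most 14 in all, crops included, and the job is handed in when it is done.

Besides the shell and the picture viewer there is one more tool, called after "Call:" in YAML: its name, and indented under it one key for each argument. servo_tool: Moves the arm, as the interface text tells. Its arguments: {"type":"object","properties":{"commands":{"type":"array","items":{"type":"number"}}},"required":["commands"]}

```bash
mkdir -p pics
cat > h.py <<'E'
import numpy as np, cv2
from bench import robot, snapshot, close_job, spotter
from scipy.spatial.transform import Rotation as R
def pix2w(p,uv,z):
    K=p["camera_matrix"];E=p["extrinsics"]
    d=E[:3,:3]@np.linalg.solve(K,[uv[0],uv[1],1.]);o=E[:3,3]
    return o+d*(z-o[2])/d[2]
def w2pix(p,X):
    K=p["camera_matrix"];E=p["extrinsics"]
    c=E[:3,:3].T@(np.asarray(X,float)-E[:3,3]);u=K@c
    return u[:2]/u[2]
def wrist():
    o=robot.get_obs();p=snapshot("wrist")
    T=np.eye(4);T[:3,:3]=R.from_euler('xyz',o["ee_rot"]).as_matrix();T[:3,3]=o["tool_pos"]
    p["extrinsics"]=T@p["hand_eye"];return p
def st():
    o=robot.get_obs();print({k:np.round(o[k],4).tolist() for k in("time","joint_positions","tool_pos","ee_rot","wrist_force","width","finger_force")});return o
def toolshift(dw,o=None):
    o=o or robot.get_obs();return R.from_euler('xyz',o["ee_rot"]).as_matrix().T@np.asarray(dw)
E
python3 - <<'E'
from h import *
st();print(getattr(robot,'tips_ahead',None))
for n in("top","side"):
    p=snapshot(n);cv2.imwrite(f"pics/{n}0.png",p["img"]);print(n,p["extrinsics"].round(3).tolist(),p["camera_matrix"].tolist())
    for t in["tall_tin","middle_tin","short_tin","basket","reader","switch","sugar_pot","tin_box","tumbler","mug","oil_bottle"]:
        print(t,[(round(float(d["conf"]),2),[int(v) for v in d["box"]]) for d in spotter.trace(t,p)[:3]])
E
```

```text
{'time': 0.0, 'joint_positions': [1.0909, 0.0879, 1.3723, -0.0, 1.6836, -0.1031], 'tool_pos': [0.2021, 0.5109, 0.2153], 'ee_rot': [-3.1394, -0.0002, 2.7648], 'wrist_force': [-0.04, 0.2105, -0.0269], 'width': 0.0939, 'finger_force': 0.0}
0.011
top [[-0.02, -0.992, 0.121, 0.363], [-1.0, 0.019, -0.009, 0.027], [0.007, -0.121, -0.993, 1.341], [0.0, 0.0, 0.0, 1.0]] [[502.02607222223395, 0.0, 321.871989793415], [0.0, 502.02607222223395, 234.7611845560736], [0.0, 0.0, 1.0]]
tall_tin []
middle_tin [(0.35, [274, 128, 30, 33])]
short_tin [(0.56, [324, 250, 39, 36])]
basket [(0.6, [400, 178, 96, 114])]
reader [(0.79, [169, 176, 80, 63])]
switch [(0.5, [232, 188, 12, 11]), (0.23, [327, 254, 29, 31])]
sugar_pot [(0.86, [359, 119, 37, 32])]
tin_box [(0.86, [418, 128, 62, 51])]
tumbler [(0.78, [277, 130, 28, 32])]
mug [(0.56, [155, 320, 44, 43])]
oil_bottle [(0.62, [220, 126, 28, 31]), (0.18, [275, 255, 35, 30])]
side [[0.83, -0.359, 0.427, 0.031], [-0.557, -0.564, 0.609, -0.687], [0.023, -0.743, -0.668, 0.904], [0.0, 0.0, 0.0, 1.0]] [[505.9000912102886, 0.0, 315.18854508881236], [0.0, 505.9000912102886, 241.06206816311075], [0.0, 0.0, 1.0]]
tall_tin []
middle_tin [(0.64, [244, 241, 40, 50])]
short_tin [(0.76, [270, 279, 43, 47]), (0.42, [246, 155, 69, 71]), (0.27, [422, 246, 36, 45])]
basket [(0.71, [344, 305, 112, 151])]
reader [(0.62, [298, 188, 14, 18])]
switch []
sugar_pot [(0.89, [421, 246, 38, 45])]
tin_box [(0.62, [244, 239, 41, 52]), (0.57, [446, 294, 82, 75])]
tumbler [(0.84, [354, 199, 30, 36])]
mug [(0.72, [125, 198, 43, 50]), (0.37, [245, 240, 41, 55])]
oil_bottle [(0.78, [327, 156, 23, 54])]
```

View pics/top0.png

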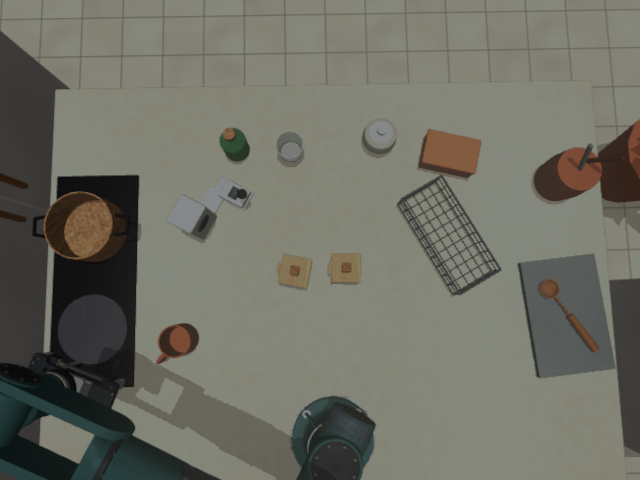

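View pics/side0.png

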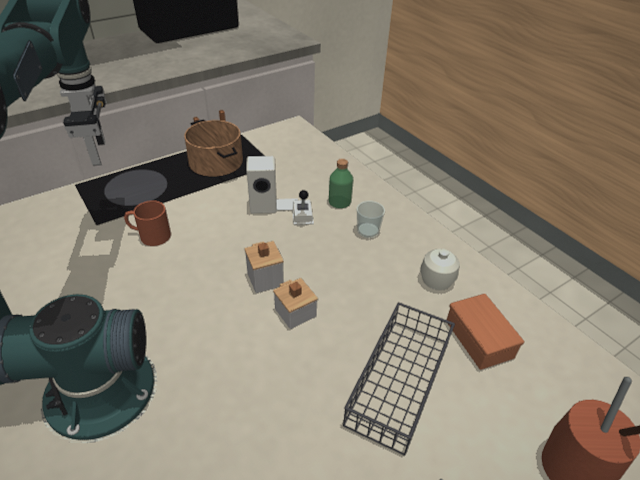

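The top view shows two tins, with knobs near (295,271) and (346,267) and both tongues to image-left. The reader pillar is at (190,215), its switch at (238,192), and the basket at (450,235). Next I'll zoom in for accuracy.

Run:
```python
import cv2,numpy as np
a=cv2.imread("pics/top0.png");b=cv2.imread("pics/side0.png")
z=lambda i,x,y:cv2.resize(i[y:y+75,x:x+100],(400,300),interpolation=cv2.INTER_CUBIC)
out=np.vstack([np.hstack([z(a,165,170),z(a,270,235)]),np.hstack([z(b,235,150),z(b,235,235)])])
cv2.imwrite("pics/z1.png",out)
c=cv2.resize(a[170:300,395:505],(550,600*1),interpolation=cv2.INTER_CUBIC);cv2.imwrite("pics/z2.png",c)
```

```text
(no output)
```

View pics/z1.png

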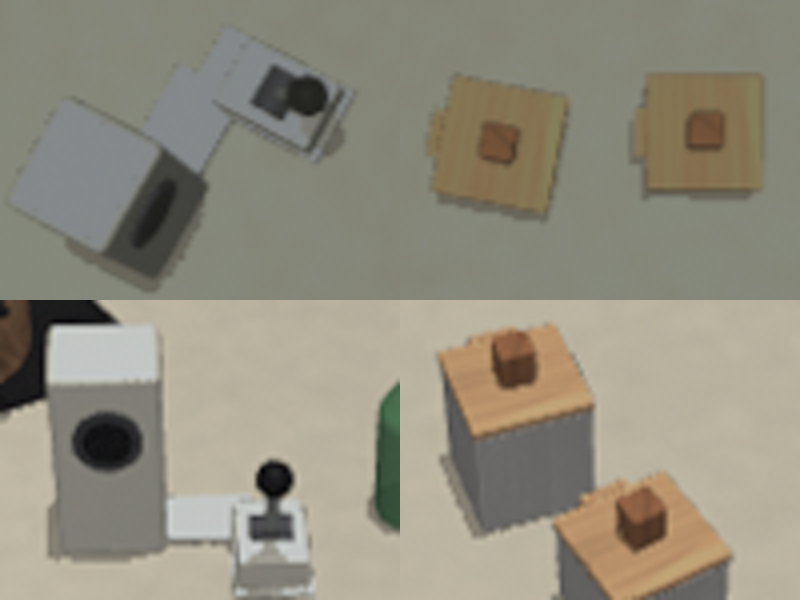

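```bash
cat > fit.py <<'E'
from h import *
from scipy.optimize import least_squares
T=snapshot("top");S=snapshot("side")
tp=lambda u,v,x0,y0:np.array([x0+u/4-.375,y0+v/4-.375])
def fit(f,obs,x0):
    r=lambda q:np.concatenate([w2pix(c,f(q,l))-uv for c,l,uv in obs])
    s=least_squares(r,x0,loss='soft_l1');print(s.x.round(4),'rms',np.sqrt(np.mean(r(s.x)**2)).round(2),r(s.x).round(1).tolist());return s.x
def rot(q,l):
    c,s=np.cos(q[2]),np.sin(q[2]);return np.array([q[0]+c*l[0]-s*l[1],q[1]+s*l[0]+c*l[1],l[2]])
E
python3 - <<'E'
from fit import *
# reader
a=.035;b=.038
obs=[(T,(a,b,.15),tp(10,200,165,170)),(T,(a,-b,.15),tp(70,97,165,170)),(T,(-a,-b,.15),tp(162,147,165,170)),(T,(-a,b,.15),tp(101,252,165,170)),(T,(-a,-b,0),tp(207,183,165,170)),(T,(-a,b,0),tp(155,278,165,170)),
(T,(-.05-.0384,-.11,.098),tp(308,95,165,170)),
(S,(-a,b,.15),tp(50,384-300,235,150)),(S,(-a,-b,.15),tp(161,383-300,235,150)),(S,(-a,0,.1),tp(107,440-300,235,150)),(S,(-a,b,0),tp(60,553-300,235,150)),(S,(-a,-b,0),tp(163,557-300,235,150)),(S,(-.05-.0384,-.11,.098),tp(274,479-300,235,150))]
q=fit(rot,obs,[.45,.38,.5])
print('focus',rot(q,(-.075,0,.1)),'tip off',rot(q,(-.0884,-.11,.098)),'on',rot(q,(-.0116,-.11,.098)))
# tins
h=.036
def lid(q,l): return rot(q,(l[0],l[1],q[3]+l[2]))
def tin(t,s):
    o=[(T,(-h,-h,0),tp(*t[0],270,235)),(T,(h,-h,0),tp(*t[1],270,235)),(T,(h,h,0),tp(*t[2],270,235)),(T,(-h,h,0),tp(*t[3],270,235))]
    o+=[(S,l,tp(*uv,235,235)) for l,uv in s]
    return fit(lid,o,[.3,.1,-1.57,.08])
# top: up = world +x ; right=-y. tin x=-y world(right), tin y=+x world (up)
tin([(33,190),(146,215),(167,95),(56,75)],[((-h,-h,0),(40,55)),((h,-h,0),(75,135)),((h,h,0),(192,102)),((-h,h,0),(155,25))])
tin([(245,190),(362,190),(362,72),(247,72)],[((-h,-h,0),(155,220)),((h,h,0),(330,252)),((-h,h,0),(268,173))])
B=[(T,n) for n in spotter.trace("basket",T)[:1]]
m=B[0][1]["region"];import cv2
print(cv2.minAreaRect(np.argwhere(m)[:,::-1].astype(np.float32)))
cv2.imwrite("pics/z2.png",cv2.resize(T["img"][170:300,395:505],None,fx=4.5,fy=4.5,interpolation=cv2.INTER_CUBIC))
E
```

```text
[0.5667 0.343  1.072 ] rms 1.17 [-3.0, 0.7, -2.4, -1.3, 0.0, -0.6, -0.2, 1.0, 1.2, 0.3, 0.5, 1.4, 0.7, 0.8, -0.8, -1.1, 0.4, -1.8, 0.4, -0.1, 0.3, 1.1, 1.5, -1.0, 0.7, 1.1]
focus [0.53083204 0.27717559 0.1       ] tip off [0.62102205 0.21279141 0.098     ] on [0.65775799 0.28023554 0.098     ]
[ 0.4263  0.0844 -1.7782  0.0859] rms 0.43 [-0.2, 0.2, -0.1, -0.6, 0.2, 1.0, -0.3, 0.6, 0.0, -0.3, 0.1, -0.2, 0.8, 0.3, 0.2, 0.1]
[ 0.4332 -0.0442 -1.6032  0.0643] rms 0.48 [0.4, -0.5, -0.4, -0.2, -0.4, 1.0, 0.2, 0.6, 0.2, -0.1, 0.8, 0.2, -0.4, -0.3]
((448.09173583984375, 235.40069580078125), (112.9399185180664, 54.1859016418457), 58.671302795410156)
```

View pics/z2.png

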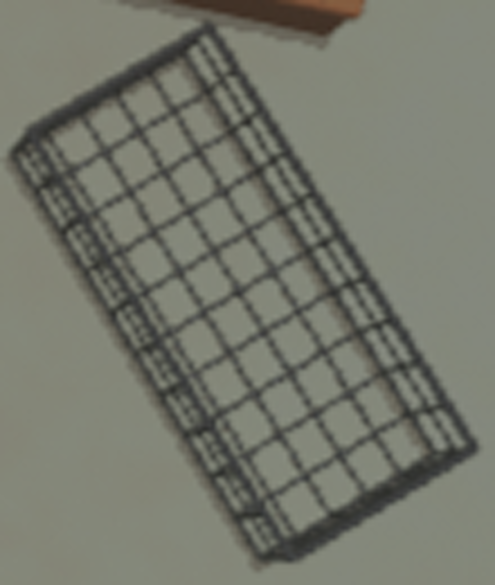

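The basket rim corners in the crop are (210,25), (14,152), (478,447) and (270,558). By height, the tins are the middle one (left) and the short one (right). I'll compute the basket pose and the move to the reader.

```bash
cat >> h.py <<'E'
def mv(xyz,yaw,o=None):
    o=o or robot.get_obs();M=R.from_euler('xyz',o["ee_rot"]).as_matrix()
    G=R.from_euler('xyz',[np.pi,0,yaw]).as_matrix()
    return np.round(np.r_[M.T@(np.array(xyz)-o["tool_pos"]),np.degrees(R.from_matrix(M.T@G).as_rotvec())],4).tolist()
E
python3 - <<'E'
from fit import *
k=lambda u,v:np.array([395+u/4.5-.4,170+v/4.5-.4])
a=.063;b=.143
# basket y axis: long, pointing to upper-left in image (world +x,+y)
obs=[(T,(a,b,.07),k(210,25)),(T,(-a,b,.07),k(14,152)),(T,(a,-b,.07),k(478,447)),(T,(-a,-b,.07),k(270,558))]
q=fit(rot,obs,[.5,-.3,-.5])
print([rot(q,(0,y,0)).round(3) for y in(.07,-.07)])
for n,z in(("oil_bottle",.07),("sugar_pot",.05),("tin_box",.06),("mug",.05),("tumbler",.04)):
    d=spotter.trace(n,T)[0]["region"];print(n,pix2w(T,np.argwhere(d)[:,::-1].mean(0),z).round(3))
print(mv((.56,.2,.32),1.072))
E
```

```text
[ 0.5129 -0.3098 -1.0494] rms 2.2 [-1.9, -0.4, 0.5, -4.0, -0.7, 0.5, 3.9, 1.6]
[array([ 0.574, -0.275,  0.   ]), array([ 0.452, -0.345,  0.   ])]
oil_bottle [0.76  0.239 0.07 ]
sugar_pot [ 0.782 -0.143  0.05 ]
tin_box [ 0.728 -0.324  0.06 ]
mug [0.259 0.386 0.05 ]
tumbler [0.763 0.097 0.04 ]
[-0.4471, -0.158, -0.1035, 0.0013, -0.003, 96.9901]
```

Call:
servo_tool:
  commands: [-0.2, -0.06, -0.1, 0, 0, 40, 0, -0.447, -0.158, -0.1035, 0, 0, 97, 0, -0.447, -0.158, -0.1035, 0, 0, 97, 0, -0.447, -0.158, -0.1035, 0, 0, 97, 0, -0.447, -0.158, -0.1035, 0, 0, 97, 0, -0.447, -0.158, -0.1035, 0, 0, 97, 0, -0.447, -0.158, -0.1035, 0, 0, 97, 0, -0.447, -0.158, -0.1035, 0, 0, 97, 0, -0.447, -0.158, -0.1035, 0, 0, 97, 0, -0.447, -0.158, -0.1035, 0, 0, 97, 0]

```text
time: 2.95
tool_pos: [0.5603, 0.1995, 0.3197]
ee_rot: [-3.141, 0.0, 1.073]
wrist_force: [-0.1, -0.2, -0.1]
width: 0.001
finger_force: 0.0
```

Run:
```python
from fit import *
k=lambda u,v:np.array([395+u/4.5-.4,170+v/4.5-.4])
a=.063;b=.143
fit(rot,[(T,(a,b,.07),k(210,25)),(T,(-a,b,.07),k(28,130)),(T,(a,-b,.07),k(478,447)),(T,(-a,-b,.07),k(290,558))],[.5,-.3,-1.05])
st();p=wrist();print(p["extrinsics"].round(3).tolist());cv2.imwrite("pics/w1.png",p["img"])
np.savez("w1.npz",E=p["extrinsics"],K=p["camera_matrix"])
```

```text
[ 0.5146 -0.3135 -1.0602] rms 0.65 [0.1, -1.1, -0.9, -0.3, 0.4, 0.3, 0.2, 1.0]
{'time': 3.05, 'joint_positions': [0.2483, 0.1932, 1.0483, 0.0002, 1.9002, 0.744], 'tool_pos': [0.5596, 0.2003, 0.32], 'ee_rot': [-3.1414, -0.0001, 1.0751], 'wrist_force': [-0.4359, 0.3347, 0.13], 'width': 0.0004, 'finger_force': 0.0}
[[0.88, -0.463, -0.11, 0.591], [-0.476, -0.855, -0.207, 0.259], [0.001, 0.234, -0.972, 0.488], [0.0, 0.0, 0.0, 1.0]]
```

View pics/w1.png

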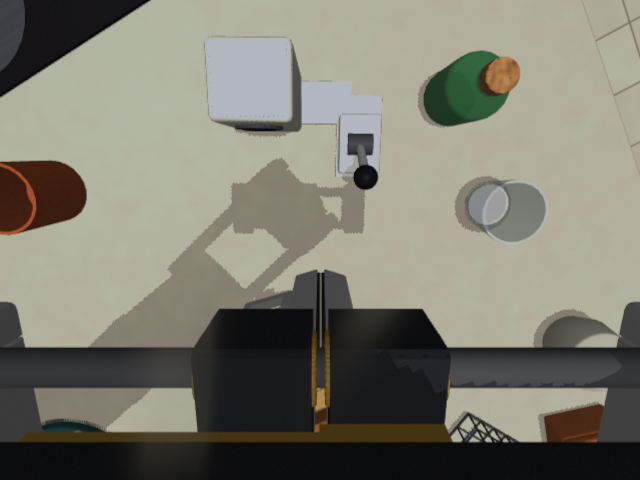

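The reader's top corners are at (206,38), (292,38), (293,122) and (210,121), and the black ball is at (366,177). I'll refit the reader pose with these.

Run:
```python
from fit import *
z=np.load("w1.npz");W=dict(camera_matrix=z["K"],extrinsics=z["E"])
a=.035;b=.038
A=np.array
t=[(W,(a,b,.15),A([205.5,37])),(W,(a,-b,.15),A([292,37.5])),(W,(-a,-b,.15),A([292.5,122])),(W,(-a,b,.15),A([210.5,121.5])),(W,(-.0884,-.11,.098),A([366,177]))]
s=[(T,(-a,-b,0),tp(207,183,165,170)),(T,(-a,b,0),tp(155,278,165,170)),(T,(-.0884,-.11,.098),tp(308,95,165,170)),(T,(-a,-b,.15),tp(162,147,165,170)),(T,(-a,b,.15),tp(101,252,165,170)),
(S,(-a,b,.15),tp(50,384-300,235,150)),(S,(-a,-b,.15),tp(161,383-300,235,150)),(S,(-a,0,.1),tp(107,440-300,235,150)),(S,(-a,b,0),tp(60,553-300,235,150)),(S,(-a,-b,0),tp(163,557-300,235,150)),(S,(-.0884,-.11,.098),tp(274,479-300,235,150))]
fit(rot,t,[.56,.34,1.07]);fit(rot,s,[.56,.34,1.07]);q=fit(rot,t+s,[.56,.34,1.07])
print('focus',rot(q,(-.075,0,.1)),'tip off',rot(q,(-.0884,-.11,.098)),'on',rot(q,(-.0116,-.11,.098)))
```

```text
[0.5665 0.341  1.0806] rms 2.02 [-3.8, -1.5, 0.5, -2.5, 1.8, 0.6, -2.3, 1.6, 1.1, 2.2]
[0.5666 0.3441 1.08  ] rms 0.89 [0.8, 0.2, 0.3, 1.4, 0.1, 0.4, -0.5, -0.7, -0.5, 1.0, -0.9, -1.2, 0.3, -2.1, 0.3, -0.3, 0.2, 0.9, 1.4, -1.3, 0.7, 0.7]
[0.5665 0.3419 1.0773] rms 1.5 [-4.2, -2.6, 0.1, -3.3, 1.2, -0.1, -3.0, 0.6, 0.4, 1.9, 1.6, 0.3, 1.1, 1.5, 1.0, 0.6, 0.5, -0.6, 0.4, 1.1, -0.6, -0.9, 0.6, -1.6, 0.6, 0.1, 0.5, 1.4, 1.7, -0.8, 1.1, 1.2]
focus [0.53096613 0.27582456 0.1       ] tip off [0.6214951  0.21191786 0.098     ] on [0.65787414 0.27955516 0.098     ]
```

Call:
servo_tool:
  commands: [-0.012, 0.0487, 0.05, 0, 0, 0, 0, -0.012, 0.0487, 0.1, 0, 0, 0, 0, -0.012, 0.0487, 0.16, 0, 0, 0, 0, -0.012, 0.0487, 0.2, 0, 0, 0, 0, -0.012, 0.0487, 0.227, 0, 0, 0, 0, -0.012, 0.0487, 0.227, 0, 0, 0, 0]

```text
time: 3.95
tool_pos: [0.5946, 0.1664, 0.09]
ee_rot: [-3.137, 0.004, 1.074]
wrist_force: [-0.9, 1.0, 0.1]
width: 0.0002
finger_force: 0.0
```

Call:
servo_tool:
  commands: [0.01, 0, 0, 0, 0, 0, 0, 0.022, 0, 0, 0, 0, 0, 0, 0.034, 0, 0, 0, 0, 0, 0, 0.046, 0, 0, 0, 0, 0, 0, 0.058, 0, 0, 0, 0, 0, 0, 0.07, 0, 0, 0, 0, 0, 0, 0.08, 0, 0, 0, 0, 0, 0, 0.088, 0, 0, 0, 0, 0, 0, 0.095, 0, 0, 0, 0, 0, 0, 0.1, 0, 0, 0, 0, 0, 0]

```text
time: 5.2
tool_pos: [0.6446, 0.2542, 0.0926]
ee_rot: [-3.141, 0.001, 1.072]
wrist_force: [0.2, -1.8, -0.5]
width: 0.0004
finger_force: 0.5
```

Call:
servo_tool:
  commands: [0.003, 0, 0, 0, 0, 0, 0, 0.006, 0, 0, 0, 0, 0, 0, 0.008, 0, 0, 0, 0, 0, 0, 0.01, 0, 0, 0, 0, 0, 0]

```text
time: 5.7
tool_pos: [0.6479, 0.2599, 0.0927]
ee_rot: [-3.14, 0.008, 1.071]
wrist_force: [-5.7, -8.6, 2.6]
width: 0.0004
finger_force: 5.3
```

Run:
```python
from h import *
st();p=wrist();cv2.imwrite("pics/w2.png",p["img"][:,150:])
```

```text
{'time': 5.7, 'joint_positions': [0.3024, 0.4686, 1.1427, -0.0042, 1.5366, 0.8026], 'tool_pos': [0.6479, 0.2599, 0.0927], 'ee_rot': [-3.1402, 0.0075, 1.0707], 'wrist_force': [-5.6919, -8.6298, 2.6444], 'width': 0.0004, 'finger_force': 5.2625}
```

View pics/w2.png

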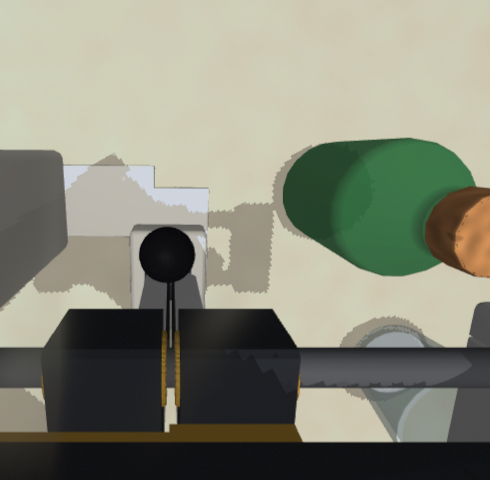

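The ball now leans to +x against its stop, with about 10 N on the finger, so the switch is on. Next I'll retreat and look at the tins.

Call:
servo_tool:
  commands: [-0.03, 0, 0, 0, 0, 0, 0, -0.05, 0, -0.06, 0, 0, 0, 0.05, -0.07, 0, -0.12, 0, 0, 0, 0.05, -0.13, -0.01, -0.18, 0, 0, -8, 0.05, -0.435, -0.045, -0.227, 0, 0, -16.8, 0.05, -0.435, -0.045, -0.227, 0, 0, -16.8, 0.05, -0.435, -0.045, -0.227, 0, 0, -16.8, 0.05, -0.435, -0.045, -0.227, 0, 0, -16.8, 0.05, -0.435, -0.045, -0.227, 0, 0, -16.8, 0.05, -0.435, -0.045, -0.227, 0, 0, -16.8, 0.05]

```text
time: 7.0
tool_pos: [0.401, -0.0997, 0.3222]
ee_rot: [3.136, 0.001, 1.361]
wrist_force: [0.7, 0.0, 0.8]
width: 0.0502
finger_force: 0.0
```

Run:
```python
from h import *
st();p=wrist();cv2.imwrite("pics/w3.png",p["img"]);np.savez("w3.npz",E=p["extrinsics"],K=p["camera_matrix"])
for q in((.426,.084,.114),(.433,-.044,.092)):print(w2pix(p,q))
```

```text
{'time': 7.0, 'joint_positions': [-0.3813, -0.2191, 1.4515, 0.0004, 1.9034, -0.1717], 'tool_pos': [0.401, -0.0997, 0.3222], 'ee_rot': [3.1358, 0.0006, 1.3613], 'wrist_force': [0.7351, 0.0063, 0.7888], 'width': 0.0502, 'finger_force': 0.0}
[304.14513937  20.65678438]
[337.62902933 157.70938997]
```

View pics/w3.png

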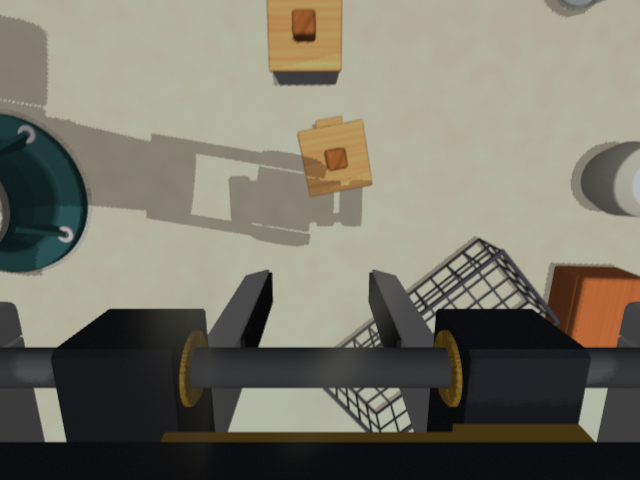

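The wrist view shows the middle tin's knob at (303,23), aligned with the tool, and the short tin's knob at (336,158). Both are where the fit put them. Now I'll grasp the middle tin.

Call:
servo_tool:
  commands: [0.06, -0.005, 0, 0, 0, 0, 0.05, 0.12, -0.01, 0.03, 0, 0, 0, 0.05, 0.185, -0.014, 0.08, 0, 0, 0, 0.05, 0.185, -0.014, 0.13, 0, 0, 0, 0.05, 0.185, -0.014, 0.17, 0, 0, 0, 0.05, 0.185, -0.014, 0.2, 0, 0, 0, 0.05, 0.185, -0.014, 0.218, 0, 0, 0, 0.05, 0.185, -0.014, 0.218, 0, 0, 0, 0.05, 0.185, -0.014, 0.218, 0, 0, 0, 0.05]

```text
time: 8.18
tool_pos: [0.4264, 0.0869, 0.1025]
ee_rot: [3.141, -0.001, 1.366]
wrist_force: [0.1, -1.1, -0.5]
width: 0.0504
finger_force: 0.0
```

Call:
servo_tool:
  commands: [0, 0, 0, 0, 0, 0, 0.03, 0, 0, 0, 0, 0, 0, 0.015, 0, 0, 0, 0, 0, 0, 0.015, 0, 0, 0, 0, 0, 0, 0.015, 0, 0, 0, 0, 0, 0, 0.015, 0, 0, 0, 0, 0, 0, 0.015]

```text
time: 8.93
tool_pos: [0.4261, 0.0863, 0.1022]
ee_rot: [3.141, -0.0, 1.365]
wrist_force: [-0.1, -0.0, 1.9]
width: 0.0218
finger_force: 30.0
```

Run:
```python
from h import *
st()
```

```text
{'time': 8.925, 'joint_positions': [0.0692, -0.1213, 1.8052, 0.0, 1.4572, 0.275], 'tool_pos': [0.4261, 0.0863, 0.1022], 'ee_rot': [3.1412, -0.0002, 1.365], 'wrist_force': [-0.129, -0.0036, 1.8579], 'width': 0.0218, 'finger_force': 30.0002}
```

Call:
servo_tool:
  commands: [0, 0, -0.03, 0, 0, 0, 0.015, 0, 0, -0.06, 0, 0, 0, 0.015, 0.04, 0.012, -0.08, 0, 0, 4, 0.015, 0.08, 0.025, -0.08, 0, 0, 9, 0.015, 0.12, 0.038, -0.07, 0, 0, 14, 0.015, 0.15, 0.048, -0.056, 0, 0, 16.4, 0.015, 0.165, 0.0525, -0.056, 0, 0, 16.4, 0.015, 0.1734, 0.0538, -0.056, 0, 0, 16.4, 0.015, 0.1734, 0.0538, -0.056, 0, 0, 16.4, 0.015, 0.1734, 0.0538, -0.056, 0, 0, 16.4, 0.015]

```text
time: 10.18
tool_pos: [0.514, 0.2443, 0.1587]
ee_rot: [3.141, -0.0, 1.078]
wrist_force: [0.7, -0.4, -2.1]
width: 0.0217
finger_force: 30.0
```

Run:
```python
from h import *
st();p=wrist();T=snapshot("top");S=snapshot("side")
z=lambda i,x,y:cv2.resize(i[y:y+75,x:x+100],(400,300),interpolation=cv2.INTER_CUBIC)
cv2.imwrite("pics/r1.png",np.hstack([np.vstack([z(T["img"],180,180),z(S["img"],230,180)]),cv2.resize(p["img"][0:300,120:520],(400,300)).repeat(1,0) if 0 else np.vstack([cv2.resize(p["img"][:300,120:520],(400,300)),np.zeros((300,400,3),np.uint8)])]))
```

```text
{'time': 10.175, 'joint_positions': [0.3443, 0.1471, 1.4191, -0.0003, 1.5746, 0.8369], 'tool_pos': [0.514, 0.2443, 0.1587], 'ee_rot': [3.1408, -0.0004, 1.0782], 'wrist_force': [0.7311, -0.4006, -2.0878], 'width': 0.0217, 'finger_force': 29.9985}
```

View pics/r1.png

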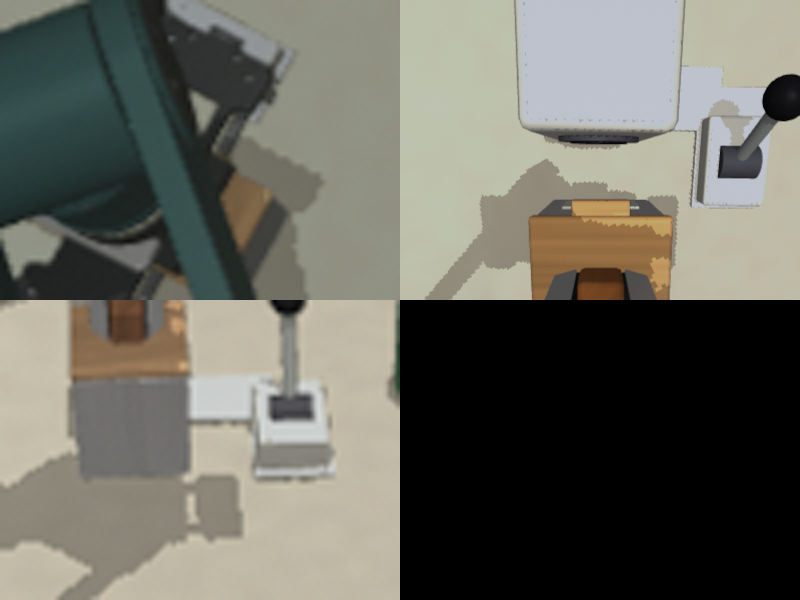

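The wrist view shows the tin front centred on the lens, with the tongue at 600 and the lens at 597 in the crop. I'll measure the gap.

Run:
```python
from h import *
p=wrist();q=[pix2w(p,(320,216),.144),pix2w(p,(250,216),.144),pix2w(p,(391,216),.144),pix2w(p,(320,124),.15),pix2w(p,(240,120),.15),pix2w(p,(400,120),.15)]
c,s=np.cos(1.079),np.sin(1.079);print([(round(c*a[0]+s*a[1],4),round(-s*a[0]+c*a[1],4)) for a in q], 'tcp',c*.514+s*.2443,-s*.514+c*.2443)
```

```text
[(np.float64(0.4935), np.float64(-0.3376)), (np.float64(0.4935), np.float64(-0.3022)), (np.float64(0.4934), np.float64(-0.3735)), (np.float64(0.5375), np.float64(-0.3376)), (np.float64(0.5393), np.float64(-0.3008)), (np.float64(0.5392), np.float64(-0.3745))] tcp 0.45806302328178616 -0.3377228992857159
```

Call:
servo_tool:
  commands: [0.002, 0, 0, 0, 0, 0, 0.015, 0.002, 0, 0, 0, 0, 0, 0.015, 0.002, 0, 0, 0, 0, 0, 0.015, 0.002, 0, 0, 0, 0, 0, 0.015, 0.002, 0, 0, 0, 0, 0, 0.015, 0.002, 0, 0, 0, 0, 0, 0.015, 0.002, 0, 0, 0, 0, 0, 0.015, 0.002, 0, 0, 0, 0, 0, 0.015, 0.002, 0, 0, 0, 0, 0, 0.015, 0.002, 0, 0, 0, 0, 0, 0.015]

```text
time: 11.62
tool_pos: [0.515, 0.2468, 0.158]
ee_rot: [3.142, -0.0, 1.079]
wrist_force: [0.4, -0.3, -2.4]
width: 0.0217
finger_force: 30.0
```

Call:
servo_tool:
  commands: [0, 0, 0, 0, 0, -10, 0.015, 0, 0, 0, 0, 0, -20, 0.015, 0, 0, 0, 0, 0, -30, 0.015, 0, 0, 0, 0, 0, -40, 0.015, 0, 0, 0, 0, 0, -50, 0.015, 0, 0, 0, 0, 0, -60, 0.015, 0, 0, 0, 0, 0, -70, 0.015, 0, 0, 0, 0, 0, -80, 0.015, 0, 0, 0, 0, 0, -90, 0.015, 0, 0, 0, 0, 0, -90, 0.015]

```text
time: 12.88
tool_pos: [0.515, 0.2469, 0.158]
ee_rot: [3.141, -0.0, 2.648]
wrist_force: [-0.2, 0.4, -2.3]
width: 0.0217
finger_force: 30.0
```

Call:
servo_tool:
  commands: [0, 0, 0, 0, 0, 0, 0.015, 0, 0, 0, 0, 0, 0, 0.015, 0, 0, 0, 0, 0, 0, 0.015, 0, 0, 0, 0, 0, 0, 0.015, 0, 0, 0, 0, 0, 0, 0.015, 0, 0, 0, 0, 0, 0, 0.015, 0, 0, 0, 0, 0, 0, 0.015, 0, 0, 0, 0, 0, 0, 0.015, 0, 0, 0, 0, 0, 0, 0.015, 0, 0, 0, 0, 0, 0, 0.015]

```text
time: 14.12
tool_pos: [0.515, 0.2468, 0.158]
ee_rot: [3.141, 0.0, 2.65]
wrist_force: [0.3, 0.6, -3.6]
width: 0.0218
finger_force: 30.0
```

Call:
servo_tool:
  commands: [0, 0, 0, 0, 0, -10, 0.015, 0, 0, 0, 0, 0, -20, 0.015, 0, 0, 0, 0, 0, -30, 0.015, 0, 0, 0, 0, 0, -40, 0.015, 0, 0, 0, 0, 0, -50, 0.015, 0, 0, 0, 0, 0, -60, 0.015, 0, 0, 0, 0, 0, -70, 0.015, 0, 0, 0, 0, 0, -80, 0.015, 0, 0, 0, 0, 0, -90, 0.015, 0, 0, 0, 0, 0, -90, 0.015]

```text
time: 15.38
tool_pos: [0.515, 0.2468, 0.158]
ee_rot: [3.142, 0.0, -2.065]
wrist_force: [0.4, 0.4, -2.9]
width: 0.0221
finger_force: 30.0
```

Call:
servo_tool:
  commands: [0, 0, 0, 0, 0, 0, 0.015, 0, 0, 0, 0, 0, 0, 0.015, 0, 0, 0, 0, 0, 0, 0.015, 0, 0, 0, 0, 0, 0, 0.015, 0, 0, 0, 0, 0, 0, 0.015, 0, 0, 0, 0, 0, 0, 0.015, 0, 0, 0, 0, 0, 0, 0.015, 0, 0, 0, 0, 0, 0, 0.015, 0, 0, 0, 0, 0, 0, 0.015, 0, 0, 0, 0, 0, 0, 0.015]

```text
time: 16.62
tool_pos: [0.515, 0.2469, 0.158]
ee_rot: [-3.142, 0.0, -2.063]
wrist_force: [0.1, 0.5, -3.0]
width: 0.0215
finger_force: 30.0
```

Run:
```python
from h import *
st()
```

```text
{'time': 16.625, 'joint_positions': [0.3477, 0.1522, 1.4147, 0.0001, 1.5745, -2.3019], 'tool_pos': [0.515, 0.2469, 0.158], 'ee_rot': [-3.1415, 0.0002, -2.0628], 'wrist_force': [0.079, 0.5117, -3.0492], 'width': 0.0215, 'finger_force': 29.9985}
```

Call:
servo_tool:
  commands: [0.03, 0, -0.04, 0, 0, 0, 0.015, 0.06, 0, -0.085, 0, 0, 10, 0.015, 0.11, -0.03, -0.085, 0, 0, 20, 0.015, 0.15, -0.07, -0.085, 0, 0, 30, 0.015, 0.19, -0.1, -0.085, 0, 0, 40, 0.015, 0.24, -0.13, -0.085, 0, 0, 50, 0.015, 0.28, -0.16, -0.085, 0, 0, 60, 0.015, 0.32, -0.2, -0.085, 0, 0, 70, 0.015, 0.36, -0.23, -0.085, 0, 0, 80, 0.015, 0.4, -0.265, -0.085, 0, 0, 90, 0.015]

```text
time: 17.88
tool_pos: [0.5597, -0.2325, 0.2431]
ee_rot: [3.141, 0.0, 2.644]
wrist_force: [-0.2, 0.3, -1.1]
width: 0.0222
finger_force: 30.0
```

Run:
```python
from h import *
st();print(mv((.567,-.284,.23),2.081))
```

```text
{'time': 17.875, 'joint_positions': [-0.4875, 0.2099, 1.1797, 0.0004, 1.7517, -1.5604], 'tool_pos': [0.5597, -0.2325, 0.2431], 'ee_rot': [3.1412, 0.0003, 2.6438], 'wrist_force': [-0.1839, 0.2993, -1.1353], 'width': 0.0222, 'finger_force': 29.9954}
[-0.031, -0.0417, 0.0131, 0.0253, 0.0136, 32.2443]
```

Now I'll move above the slot, settle, and check the fit before lowering.

Call:
servo_tool:
  commands: [-0.031, -0.0417, 0.013, 0, 0, 32.2, 0.015, -0.031, -0.0417, 0.013, 0, 0, 32.2, 0.015, -0.031, -0.0417, 0.013, 0, 0, 32.2, 0.015, -0.031, -0.0417, 0.013, 0, 0, 32.2, 0.015, -0.031, -0.0417, 0.013, 0, 0, 32.2, 0.015]

```text
time: 18.5
tool_pos: [0.5673, -0.2822, 0.23]
ee_rot: [3.142, 0.0, 2.09]
wrist_force: [-0.8, -0.2, -1.7]
width: 0.0218
finger_force: 30.0
```

Run:
```python
from h import *
st();p=wrist();T=snapshot("top")
np.savez("w4.npz",E=p["extrinsics"],K=p["camera_matrix"])
cv2.imwrite("pics/b1.png",np.hstack([cv2.resize(p["img"],(420,315)),cv2.resize(T["img"][130:310,340:540],(350,315))]))
q=(.5146,-.3135,-1.0602)
for a,b in((.06,.14),(-.06,.14),(.06,-.14),(-.06,-.14)):
    c,s=np.cos(q[2]),np.sin(q[2]);print(w2pix(p,(q[0]+c*a-s*b,q[1]+s*a+c*b,.07))*420/640)
```

```text
{'time': 18.5, 'joint_positions': [-0.551, 0.2738, 1.1281, 0.0, 1.7397, -1.0707], 'tool_pos': [0.5673, -0.2822, 0.23], 'ee_rot': [3.1415, 0.0, 2.0905], 'wrist_force': [-0.8067, -0.1896, -1.6665], 'width': 0.0218, 'finger_force': 29.9964}
[264.54099479 191.43980714]
[270.11119381 107.22180369]
[ 71.91053468 189.89828802]
[ 60.52400136 105.33061519]
```

View pics/b1.png

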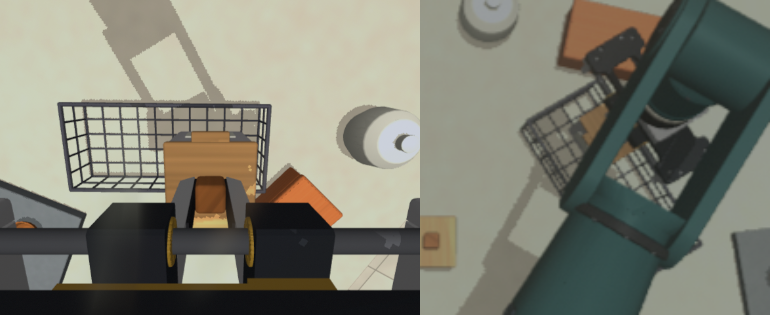

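The rim corners in the picture at (270,105), (60,103) and (68,190) match the predicted basket pose. I'll lower the tin.

Call:
servo_tool:
  commands: [0, 0, 0.03, 0, 0, 0.5, 0.015, 0, 0, 0.055, 0, 0, 0.5, 0.015, 0, 0, 0.08, 0, 0, 0.5, 0.015, 0, 0, 0.1, 0, 0, 0.5, 0.015, 0, 0, 0.113, 0, 0, 0.5, 0.015, 0, 0, 0.12, 0, 0, 0.5, 0.015, 0, 0, 0.123, 0, 0, 0.5, 0.015, 0, 0, 0.123, 0, 0, 0.5, 0.015]

```text
time: 19.6
tool_pos: [0.5675, -0.2825, 0.1076]
ee_rot: [3.141, 0.001, 2.079]
wrist_force: [-0.8, 0.9, -1.4]
width: 0.0219
finger_force: 30.0
```

Call:
servo_tool:
  commands: [0, 0, 0, 0, 0, 0, 0.03, 0, 0, 0, 0, 0, 0, 0.05, 0, 0, 0, 0, 0, 0, 0.05, 0, 0, 0, 0, 0, 0, 0.05, 0, 0, -0.03, 0, 0, 0, 0.05, 0, 0, -0.06, 0, 0, 0, 0.05, 0, 0, -0.1, 0, 0, 0, 0.05, 0, 0, -0.15, 0, 0, 0, 0.05, 0, 0, -0.2, 0, 0, 0, 0.05, 0, 0, -0.2, 0, 0, 0, 0.05]

```text
time: 20.85
tool_pos: [0.5686, -0.2831, 0.3135]
ee_rot: [3.136, 0.01, 2.079]
wrist_force: [0.3, -0.1, -0.4]
width: 0.0499
finger_force: 0.0
```

Run:
```python
from fit import *
st();print(mv((.40,-.19,.32),1.538))
d=spotter.trace("short_tin",T)
print([(x["conf"],x["box"]) for x in d]);
z=lambda i,x,y:cv2.resize(i[y:y+75,x:x+100],(400,300),interpolation=cv2.INTER_CUBIC)
p=wrist()
cv2.imwrite("pics/b2.png",np.vstack([np.hstack([z(T["img"],295,230),z(S["img"],255,260)]),np.hstack([cv2.resize(p["img"],(400,300)),cv2.resize(S["img"][230:470,300:620],(400,300))])]))
```

```text
{'time': 20.95, 'joint_positions': [-0.5513, 0.2819, 0.9661, 0.0001, 1.8924, -1.0594], 'tool_pos': [0.5674, -0.2824, 0.3073], 'ee_rot': [3.141, 0.0009, 2.0789], 'wrist_force': [0.7405, 0.1239, -1.1551], 'width': 0.0503, 'finger_force': 0.0}
[0.1621, -0.1013, -0.013, 0.0476, 0.0428, 30.9889]
[(0.72, [362.2, 116.5, 35.4, 35.7]), (0.6, [325.2, 270.0, 38.4, 37.4])]
```

View pics/b2.png

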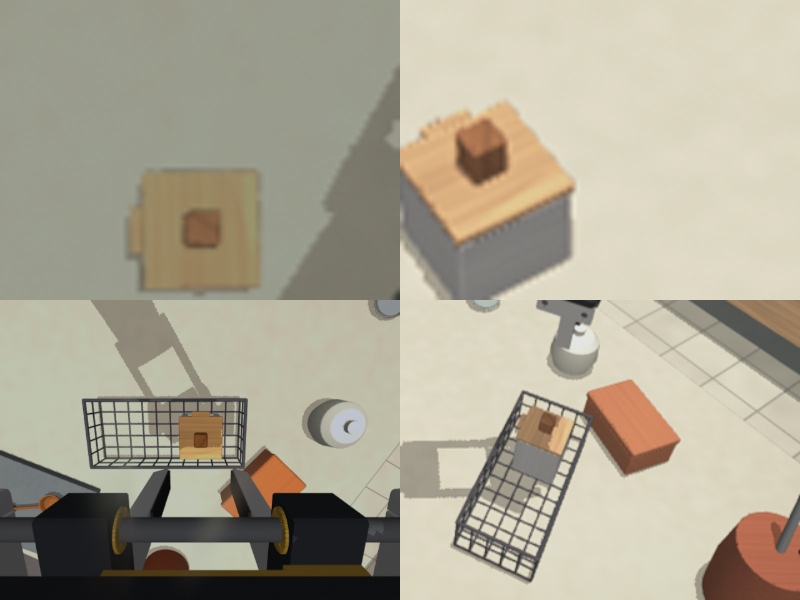

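The middle tin stands upright in the basket. The short tin has been knocked about 5 cm towards the robot, so I'll refit its pose.

Run:
```python
from fit import *
h=.036
def lid(q,l): return rot(q,(l[0],l[1],.066))
t=lambda u,v:tp(u,v,295,230); s=lambda u,v:tp(u,v,255,260)
q=fit(lid,[(T,(-h,-h),t(141,290)),(T,(h,-h),t(260,290)),(T,(h,h),t(259,171)),(T,(-h,h),t(143,171)),(S,(h,-h),s(62,242)),(S,(h,h),s(174,187)),(S,(-h,h),s(103,101))],[.38,-.04,-1.6])
yaw=q[2]+np.pi;print(yaw,mv((q[0],q[1],.20),yaw))
```

```text
[ 0.3829 -0.0416 -1.5776] rms 0.64 [1.2, -0.1, 0.0, -0.5, -0.4, 0.6, 0.3, 1.0, -0.9, -0.6, 0.1, -0.8, 0.9, 0.1]
1.5640202082363786 [0.2991, -0.0434, 0.1056, -0.1702, -0.1858, 29.5005]
```

Call:
servo_tool:
  commands: [0.06, -0.009, 0, 0, 0, 6, 0.05, 0.12, -0.018, 0, 0, 0, 14, 0.05, 0.18, -0.027, 0.03, 0, 0, 22, 0.05, 0.24, -0.036, 0.06, 0, 0, 29.5, 0.05, 0.299, -0.0434, 0.1056, 0, 0, 29.5, 0.05, 0.299, -0.0434, 0.1056, 0, 0, 29.5, 0.05, 0.299, -0.0434, 0.1056, 0, 0, 29.5, 0.05, 0.299, -0.0434, 0.1056, 0, 0, 29.5, 0.05, 0.299, -0.0434, 0.1056, 0, 0, 29.5, 0.05]

```text
time: 22.28
tool_pos: [0.3849, -0.043, 0.2022]
ee_rot: [3.14, 0.0, 1.563]
wrist_force: [0.2, -0.3, -0.2]
width: 0.0501
finger_force: 0.0
```

Run:
```python
from h import *
st();p=wrist();cv2.imwrite("pics/s1.png",p["img"])
q=(.3829,-.0416,-1.5776)
for a,b,z in((.011,.011,.092),(.011,-.011,.092),(-.011,.011,.092),(-.011,-.011,.092),(-.036,.036,.066),(-.036,-.036,.066)):
    c,s=np.cos(q[2]),np.sin(q[2]);print(w2pix(p,(q[0]+c*a-s*b,q[1]+s*a+c*b,z)).round())
print(mv((.383,-.0416,.081),1.564))
```

```text
{'time': 22.275, 'joint_positions': [-0.258, -0.2832, 1.7374, -0.0001, 1.686, -0.2501], 'tool_pos': [0.3849, -0.043, 0.2022], 'ee_rot': [3.1402, 0.0004, 1.5629], 'wrist_force': [0.1927, -0.2669, -0.227], 'width': 0.0501, 'finger_force': 0.0}
[332. 252.]
[304. 252.]
[332. 224.]
[304. 224.]
[362. 189.]
[275. 189.]
[0.0014, -0.0019, 0.1211, 0.0626, 0.0206, -0.0641]
```

View pics/s1.png

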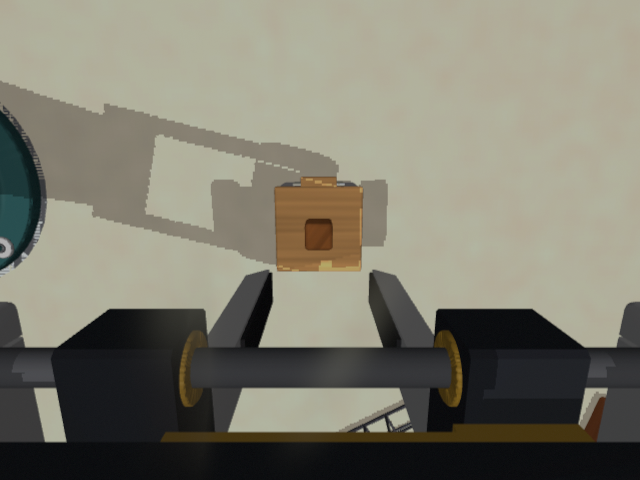

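The short tin's knob is at (319,235), about 2 px from the prediction. I'll correct by 2 mm and grasp.

Call:
servo_tool:
  commands: [0.0035, -0.002, 0.03, 0, 0, 0, 0.05, 0.0035, -0.002, 0.06, 0, 0, 0, 0.05, 0.0035, -0.002, 0.09, 0, 0, 0, 0.05, 0.0035, -0.002, 0.11, 0, 0, 0, 0.05, 0.0035, -0.002, 0.121, 0, 0, 0, 0.05, 0.0035, -0.002, 0.121, 0, 0, 0, 0.05, 0.0035, -0.002, 0.121, 0, 0, 0, 0.03, 0.0035, -0.002, 0.121, 0, 0, 0, 0.015, 0.0035, -0.002, 0.121, 0, 0, 0, 0.015, 0.0035, -0.002, 0.121, 0, 0, 0, 0.015]

```text
time: 23.58
tool_pos: [0.3826, -0.0387, 0.081]
ee_rot: [3.139, 0.0, 1.564]
wrist_force: [1.4, 0.5, 0.0]
width: 0.0214
finger_force: 30.0
```

Call:
servo_tool:
  commands: [0, 0, 0, 0, 0, 0, 0.015, 0, 0, 0, 0, 0, 0, 0.015, 0, 0, -0.03, 0, 0, 0, 0.015, 0, 0, -0.06, 0, 0, 0, 0.015, 0, 0, -0.1, 0, 0, 0, 0.015, 0, 0, -0.1, 0, 0, 0, 0.015]

```text
time: 24.32
tool_pos: [0.383, -0.039, 0.1822]
ee_rot: [3.138, 0.001, 1.564]
wrist_force: [0.5, -0.5, -3.1]
width: 0.0217
finger_force: 30.0
```

Run:
```python
from h import *
st();print(mv((.478,.178,.18),1.079),mv((.515,.2468,.148),1.079))
```

```text
{'time': 24.325, 'joint_positions': [-0.249, -0.2862, 1.7792, -0.0001, 1.6444, -0.2422], 'tool_pos': [0.383, -0.039, 0.1822], 'ee_rot': [3.1375, 0.0011, 1.5639], 'wrist_force': [0.5007, -0.4636, -3.11], 'width': 0.0217, 'finger_force': 29.9823}
[0.2177, 0.0935, 0.0023, 0.2434, 0.0063, 27.7853] [0.2868, 0.1299, 0.0344, 0.2434, 0.0063, 27.7853]
```

Call:
servo_tool:
  commands: [0.05, 0.022, 0, 0, 0, 7, 0.015, 0.1, 0.044, 0, 0, 0, 14, 0.015, 0.15, 0.066, 0, 0, 0, 21, 0.015, 0.19, 0.083, 0, 0, 0, 27.8, 0.015, 0.218, 0.0935, 0.002, 0, 0, 27.8, 0.015, 0.25, 0.11, 0.02, 0, 0, 27.8, 0.015, 0.275, 0.123, 0.034, 0, 0, 27.8, 0.015, 0.287, 0.13, 0.034, 0, 0, 27.8, 0.015, 0.287, 0.13, 0.034, 0, 0, 27.8, 0.015, 0.287, 0.13, 0.034, 0, 0, 27.8, 0.015]

```text
time: 25.58
tool_pos: [0.5137, 0.2466, 0.1467]
ee_rot: [3.141, 0.0, 1.078]
wrist_force: [0.5, -1.4, -3.6]
width: 0.0219
finger_force: 30.0
```

Run:
```python
from h import *
st();print(mv((.515,.2468,.148),1.079));p=wrist();cv2.imwrite("pics/r2.png",p["img"][:320,100:540])
np.savez("w5.npz",E=p["extrinsics"],K=p["camera_matrix"])
```

```text
{'time': 25.575, 'joint_positions': [0.3484, 0.1547, 1.4346, -0.0004, 1.5523, 0.8411], 'tool_pos': [0.5137, 0.2466, 0.1467], 'ee_rot': [3.1413, 0.0003, 1.0781], 'wrist_force': [0.4519, -1.4199, -3.627], 'width': 0.0219, 'finger_force': 29.9976}
[0.0008, 0.0011, -0.0013, 0.0159, 0.02, -0.0517]
```

View pics/r2.png

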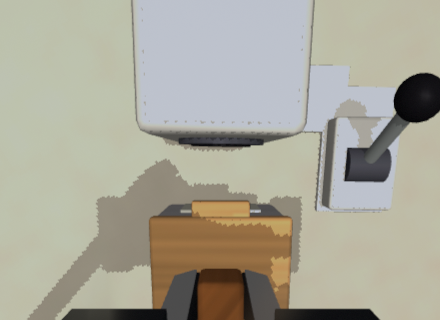

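The front is centred on the lens (both at column 221), the switch is still on, and the tin is square to the reader. Now the hold and turn sequence.

Call:
servo_tool:
  commands: [0.001, 0.001, -0.0013, 0, 0, 0, 0.015, 0.001, 0.001, -0.0013, 0, 0, 0, 0.015, 0.001, 0.001, -0.0013, 0, 0, 0, 0.015, 0.001, 0.001, -0.0013, 0, 0, 0, 0.015, 0.001, 0.001, -0.0013, 0, 0, 0, 0.015, 0.001, 0.001, -0.0013, 0, 0, 0, 0.015, 0.001, 0.001, -0.0013, 0, 0, 0, 0.015, 0.001, 0.001, -0.0013, 0, 0, 0, 0.015, 0.001, 0.001, -0.0013, 0, 0, 0, 0.015, 0.001, 0.001, -0.0013, 0, 0, 0, 0.015]

```text
time: 26.88
tool_pos: [0.5152, 0.2478, 0.1477]
ee_rot: [-3.142, -0.0, 1.079]
wrist_force: [-0.2, 0.4, -2.5]
width: 0.0219
finger_force: 30.0
```

Call:
servo_tool:
  commands: [0, 0, 0, 0, 0, -10, 0.015, 0, 0, 0, 0, 0, -20, 0.015, 0, 0, 0, 0, 0, -30, 0.015, 0, 0, 0, 0, 0, -40, 0.015, 0, 0, 0, 0, 0, -50, 0.015, 0, 0, 0, 0, 0, -60, 0.015, 0, 0, 0, 0, 0, -70, 0.015, 0, 0, 0, 0, 0, -80, 0.015, 0, 0, 0, 0, 0, -90, 0.015, 0, 0, 0, 0, 0, -90, 0.015]

```text
time: 28.12
tool_pos: [0.5152, 0.2479, 0.1477]
ee_rot: [3.141, -0.0, 2.648]
wrist_force: [0.2, 0.6, -2.7]
width: 0.0218
finger_force: 30.0
```

Call:
servo_tool:
  commands: [0, 0, 0, 0, 0, 0, 0.015, 0, 0, 0, 0, 0, 0, 0.015, 0, 0, 0, 0, 0, 0, 0.015, 0, 0, 0, 0, 0, 0, 0.015, 0, 0, 0, 0, 0, 0, 0.015, 0, 0, 0, 0, 0, 0, 0.015, 0, 0, 0, 0, 0, 0, 0.015, 0, 0, 0, 0, 0, 0, 0.015, 0, 0, 0, 0, 0, 0, 0.015, 0, 0, 0, 0, 0, 0, 0.015]

```text
time: 29.38
tool_pos: [0.5152, 0.2478, 0.1477]
ee_rot: [3.141, 0.0, 2.65]
wrist_force: [0.1, 0.1, -2.8]
width: 0.0217
finger_force: 30.0
```

Call:
servo_tool:
  commands: [0, 0, 0, 0, 0, -10, 0.015, 0, 0, 0, 0, 0, -20, 0.015, 0, 0, 0, 0, 0, -30, 0.015, 0, 0, 0, 0, 0, -40, 0.015, 0, 0, 0, 0, 0, -50, 0.015, 0, 0, 0, 0, 0, -60, 0.015, 0, 0, 0, 0, 0, -70, 0.015, 0, 0, 0, 0, 0, -80, 0.015, 0, 0, 0, 0, 0, -90, 0.015, 0, 0, 0, 0, 0, -90, 0.015]

```text
time: 30.62
tool_pos: [0.5152, 0.2478, 0.1477]
ee_rot: [-3.142, 0.0, -2.065]
wrist_force: [0.0, 0.2, -2.7]
width: 0.0217
finger_force: 30.0
```

Call:
servo_tool:
  commands: [0, 0, 0, 0, 0, 0, 0.015, 0, 0, 0, 0, 0, 0, 0.015, 0, 0, 0, 0, 0, 0, 0.015, 0, 0, 0, 0, 0, 0, 0.015, 0, 0, 0, 0, 0, 0, 0.015, 0, 0, 0, 0, 0, 0, 0.015, 0, 0, 0, 0, 0, 0, 0.015, 0, 0, 0, 0, 0, 0, 0.015, 0, 0, 0, 0, 0, 0, 0.015, 0, 0, 0, 0, 0, 0, 0.015]

```text
time: 31.88
tool_pos: [0.5152, 0.2478, 0.1477]
ee_rot: [-3.142, 0.0, -2.063]
wrist_force: [-0.4, 1.2, -2.4]
width: 0.022
finger_force: 30.0
```

Call:
servo_tool:
  commands: [0.03, 0, -0.04, 0, 0, 0, 0.015, 0.06, 0, -0.085, 0, 0, 10, 0.015, 0.11, -0.03, -0.085, 0, 0, 20, 0.015, 0.16, -0.05, -0.085, 0, 0, 30, 0.015, 0.21, -0.07, -0.085, 0, 0, 40, 0.015, 0.26, -0.1, -0.085, 0, 0, 50, 0.015, 0.31, -0.12, -0.085, 0, 0, 60, 0.015, 0.36, -0.14, -0.085, 0, 0, 70, 0.015, 0.41, -0.16, -0.085, 0, 0, 80, 0.015, 0.46, -0.19, -0.085, 0, 0, 90, 0.015]

```text
time: 33.12
tool_pos: [0.4649, -0.2489, 0.2332]
ee_rot: [3.141, 0.001, 2.644]
wrist_force: [0.5, 0.6, -2.1]
width: 0.0217
finger_force: 30.0
```

Run:
```python
from h import *
st();print(mv((.458,-.345,.2),2.081))
```

```text
{'time': 33.125, 'joint_positions': [-0.5994, 0.033, 1.3949, 0.0005, 1.7125, -1.6724], 'tool_pos': [0.4649, -0.2489, 0.2332], 'ee_rot': [3.1412, 0.0012, 2.6439], 'wrist_force': [0.4663, 0.5598, -2.0653], 'width': 0.0217, 'finger_force': 29.995}
[-0.0398, -0.0877, 0.0332, 0.04, 0.0622, 32.2523]
```

Call:
servo_tool:
  commands: [-0.02, -0.044, 0, 0, 0, 12, 0.015, -0.04, -0.088, 0.01, 0, 0, 24, 0.015, -0.04, -0.088, 0.033, 0, 0, 32.2, 0.015, -0.04, -0.088, 0.033, 0, 0, 32.2, 0.015, -0.04, -0.088, 0.033, 0, 0, 32.2, 0.015, -0.04, -0.088, 0.033, 0, 0, 32.2, 0.015]

```text
time: 33.88
tool_pos: [0.4597, -0.3436, 0.2013]
ee_rot: [3.141, 0.003, 2.09]
wrist_force: [-0.5, 0.3, -2.5]
width: 0.0218
finger_force: 30.0
```

Run:
```python
from h import *
st();print(mv((.458,-.345,.087),2.081))
```

```text
{'time': 33.875, 'joint_positions': [-0.7406, 0.1419, 1.3405, 0.0001, 1.6565, -1.2599], 'tool_pos': [0.4597, -0.3436, 0.2013], 'ee_rot': [3.1407, 0.0025, 2.0901], 'wrist_force': [-0.4594, 0.2892, -2.4609], 'width': 0.0218, 'finger_force': 29.9936}
[-0.0001, -0.0023, 0.1143, 0.0514, 0.1441, 0.5237]
```

Call:
servo_tool:
  commands: [0, -0.002, 0.03, 0, 0, 0.5, 0.015, 0, -0.002, 0.055, 0, 0, 0.5, 0.015, 0, -0.002, 0.08, 0, 0, 0.5, 0.015, 0, -0.002, 0.1, 0, 0, 0.5, 0.015, 0, -0.002, 0.109, 0, 0, 0.5, 0.015, 0, -0.002, 0.114, 0, 0, 0.5, 0.015, 0, -0.002, 0.114, 0, 0, 0.5, 0.015, 0, -0.002, 0.114, 0, 0, 0.5, 0.015]

```text
time: 34.88
tool_pos: [0.4578, -0.3452, 0.0867]
ee_rot: [3.141, 0.002, 2.079]
wrist_force: [-0.2, 0.2, -2.2]
width: 0.022
finger_force: 30.0
```

Call:
servo_tool:
  commands: [0, 0, 0, 0, 0, 0, 0.03, 0, 0, 0, 0, 0, 0, 0.05, 0, 0, 0, 0, 0, 0, 0.05, 0, 0, 0, 0, 0, 0, 0.05, 0, 0, -0.03, 0, 0, 0, 0.05, 0, 0, -0.06, 0, 0, 0, 0.05, 0, 0, -0.1, 0, 0, 0, 0.05, 0, 0, -0.15, 0, 0, 0, 0.02, 0, 0, -0.2, 0, 0, 0, 0, 0, 0, -0.2, 0, 0, 0, 0]

```text
time: 36.12
tool_pos: [0.4587, -0.346, 0.2917]
ee_rot: [3.138, 0.01, 2.079]
wrist_force: [-0.2, -0.1, 0.6]
width: 0.0232
finger_force: 0.0
```

Run:
```python
from h import *
st();print(mv((.682,.323,.26),1.079))
p=wrist();S=snapshot("side");cv2.imwrite("pics/b3.png",np.hstack([cv2.resize(p["img"],(400,300)),cv2.resize(S["img"][230:470,300:620],(400,300))]))
```

```text
{'time': 36.125, 'joint_positions': [-0.745, 0.1325, 1.1734, 0.0001, 1.8248, -1.2532], 'tool_pos': [0.4587, -0.346, 0.2917], 'ee_rot': [3.1381, 0.0104, 2.079], 'wrist_force': [-0.2009, -0.1063, 0.6188], 'width': 0.0232, 'finger_force': 0.0}
[0.4761, 0.5205, 0.0286, 0.4814, 0.4448, 57.2939]
```

View pics/b3.png

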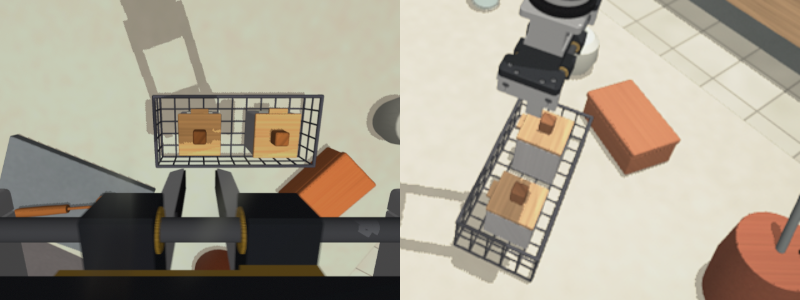

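Both tins stand upright in the basket. The last step is to switch the reader off, approaching the ball from +x.

Call:
servo_tool:
  commands: [0.04, 0.043, 0, 0, 0, 5, 0, 0.08, 0.087, 0, 0, 0, 10, 0, 0.12, 0.13, 0, 0, 0, 15, 0, 0.16, 0.175, 0, 0, 0, 20, 0, 0.2, 0.218, 0, 0, 0, 25, 0, 0.24, 0.262, 0, 0, 0, 30, 0, 0.28, 0.306, 0, 0, 0, 35, 0, 0.32, 0.35, 0.01, 0, 0, 40, 0, 0.36, 0.393, 0.01, 0, 0, 45, 0, 0.4, 0.437, 0.02, 0, 0, 50, 0]

```text
time: 37.48
tool_pos: [0.6444, 0.219, 0.2634]
ee_rot: [-3.139, 0.002, 1.203]
wrist_force: [0.3, -0.1, -0.2]
width: 0.0005
finger_force: 0.0
```

Run:
```python
from h import *
st();print(mv((.682,.324,.20),1.079))
```

```text
{'time': 37.475, 'joint_positions': [0.2444, 0.3896, 0.9135, -0.0002, 1.8413, 0.6119], 'tool_pos': [0.6444, 0.219, 0.2634], 'ee_rot': [-3.1394, 0.0017, 1.2033], 'wrist_force': [0.2933, -0.1031, -0.1681], 'width': 0.0005, 'finger_force': 0.0}
[0.1116, -0.0025, 0.0632, -0.1198, 0.1079, 7.121]
```

Call:
servo_tool:
  commands: [0.05, -0.001, 0, 0, 0, 3.5, 0, 0.1116, -0.0025, 0, 0, 0, 7.1, 0, 0.1116, -0.0025, 0.03, 0, 0, 7.1, 0, 0.1116, -0.0025, 0.063, 0, 0, 7.1, 0, 0.1116, -0.0025, 0.063, 0, 0, 7.1, 0, 0.1116, -0.0025, 0.063, 0, 0, 7.1, 0]

```text
time: 38.22
tool_pos: [0.6819, 0.3222, 0.2026]
ee_rot: [-3.141, 0.001, 1.082]
wrist_force: [-0.0, -0.2, 1.2]
width: 0.0002
finger_force: 0.0
```

Run:
```python
from h import *
st();print(mv((.682,.324,.093),1.079));p=wrist();cv2.imwrite("pics/s2.png",p["img"][:,100:540]);print(w2pix(p,(.658,.28,.098)))
```

```text
{'time': 38.225, 'joint_positions': [0.3663, 0.5707, 0.7781, 0.0001, 1.7935, 0.855], 'tool_pos': [0.6819, 0.3222, 0.2026], 'ee_rot': [-3.141, 0.0005, 1.082], 'wrist_force': [-0.0155, -0.1945, 1.1826], 'width': 0.0002, 'finger_force': 0.0}
[0.0017, -0.0006, 0.1096, -0.0337, 0.0298, 0.1743]
[318.64557241 300.59220364]
```

Call:
servo_tool:
  commands: [0.002, 0, 0.04, 0, 0, 0, 0, 0.002, 0, 0.07, 0, 0, 0, 0, 0.002, 0, 0.095, 0, 0, 0, 0, 0.002, 0, 0.11, 0, 0, 0, 0, 0.002, 0, 0.11, 0, 0, 0, 0]

```text
time: 38.9
tool_pos: [0.6828, 0.324, 0.0926]
ee_rot: [-3.141, 0.0, 1.082]
wrist_force: [0.6, -0.4, 0.0]
width: 0.0003
finger_force: 0.0
```

Call:
servo_tool:
  commands: [-0.012, 0, 0, 0, 0, 0, 0, -0.024, 0, 0, 0, 0, 0, 0, -0.036, 0, 0, 0, 0, 0, 0, -0.048, 0, 0, 0, 0, 0, 0, -0.06, 0, 0, 0, 0, 0, 0, -0.07, 0, 0, 0, 0, 0, 0, -0.08, 0, 0, 0, 0, 0, 0, -0.088, 0, 0, 0, 0, 0, 0, -0.094, 0, 0, 0, 0, 0, 0, -0.098, 0, 0, 0, 0, 0, 0]

```text
time: 40.15
tool_pos: [0.6368, 0.2374, 0.0925]
ee_rot: [-3.141, -0.0, 1.082]
wrist_force: [1.1, 1.0, -1.1]
width: 0.0007
finger_force: 0.5
```

Call:
servo_tool:
  commands: [-0.003, 0, 0, 0, 0, 0, 0, -0.006, 0, 0, 0, 0, 0, 0, -0.009, 0, 0, 0, 0, 0, 0, -0.012, 0, 0, 0, 0, 0, 0]

```text
time: 40.65
tool_pos: [0.6332, 0.2307, 0.0932]
ee_rot: [3.14, -0.01, 1.083]
wrist_force: [7.2, 10.9, -4.8]
width: 0.0007
finger_force: 5.8
```

Call:
servo_tool:
  commands: [0.02, 0, 0, 0, 0, 0, 0, 0.05, 0, 0, 0, 0, 0, 0, 0.05, 0, -0.05, 0, 0, 0, 0, 0.04, 0, -0.1, 0, 0, 0, 0, 0, 0, -0.15, 0, 0, 0, 0, -0.06, 0, -0.2, 0, 0, 0, 0, -0.12, 0, -0.22, 0, 0, 0, 0, -0.17, 0, -0.22, 0, 0, 0, 0, -0.17, 0, -0.22, 0, 0, 0, 0]

```text
time: 41.78
tool_pos: [0.5501, 0.0737, 0.3149]
ee_rot: [3.139, -0.0, 1.077]
wrist_force: [0.6, 0.6, 0.8]
width: 0.0005
finger_force: 0.0
```

Run:
```python
from h import *
st();p=wrist();S=snapshot("side");cv2.imwrite("pics/f.png",np.hstack([cv2.resize(p["img"],(400,300)),cv2.resize(S["img"],(400,300))]))
z=lambda x,y,n:print(n,w2pix(p,(x,y,.098)).round()*400/640)
z(.6213,.2123,'off');z(.658,.28,'on')
```

```text
{'time': 41.775, 'joint_positions': [0.0319, 0.099, 1.1646, -0.0014, 1.8753, 0.525], 'tool_pos': [0.5501, 0.0737, 0.3149], 'ee_rot': [3.1386, -0.0001, 1.0773], 'wrist_force': [0.5736, 0.5627, 0.7764], 'width': 0.0005, 'finger_force': 0.0}
off [197.5   36.25]
on [197.5  -21.25]
```

View pics/f.png

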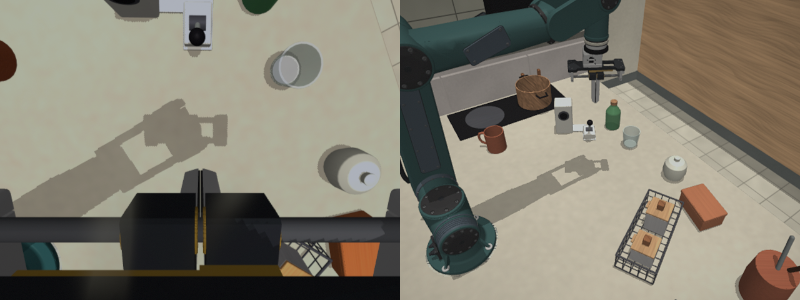

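The ball is at (197,37), which matches the off position. Both tins stand in the basket and the bystanders haven't moved. I'm handing the job in.

```bash
python3 -c "
from bench import close_job
print(close_job())"
```

```text
the job is handed in; nothing more can be done
None
```

The job is handed in: I showed the two tins present to the reader, middle then short (front, side, back). Both stand upright in the basket, the reader is off and nothing else moved; the reader gave no confirmation, so I checked alignment from camera pictures.

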